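Load a test bar into a torsion tester's collet and switch the drive on

ROBOT

A 6-joint arm with a two-finger parallel gripper is mounted at the origin on the work surface. World frame = base frame: x ahead of the robot, y to its left, z up, the work surface at z = 0. Lengths are in m, angles in rad, forces in N, time in s.
With the tool pointing down it reaches from about 0.3 to 0.875 m from the base axis. Payload 6.4 kg.
Tool frame: the origin (TCP) lies between the finger pads; the fingertips stand ctrl.tip_extent ahead of it and the grasp point (between the pads) is the TCP (ctrl.tip_extent is the distance from the TCP to the fingertips, in m); z points along the fingers, y is the line along which they close (so a half turn about z gives the same grasp; the last joint's range is limited). The gripper opens to 85 mm and grips with 20 to 120 N. Pads are 22 mm wide; open, the fingers measure 114 mm over their backs; the gripper's body (76 mm by 85 mm) begins 54 mm behind the grasp point. The pads swing forward as they close: fully open they stand 13 mm farther back than shut.
Start: joints at [-1.481, 0.181, 1.607, -0, 1.354, -0.206], TCP at [0.168, -0.55, 0.25] pointing down, gripper open.
Joint ranges: [-2.99, 2.99], [-0.89, 2.07], [0.3, 2.58], [-1.14, 4.28], [0, 2.63], [-3.12, 3.12]. Speed limits (rad/s): [2.57, 2.57, 3.01, 3.14, 3.14, 3.14].

INTERFACE

Orientations are given as a unit quaternion [w, x, y, z].
In Python, from bench import ctrl gives the robot as it stands.
- The arm moves only by the tool send_rows, never from a script. Its arguments are lists of equal length, an entry for each row: "dr": the turn, a rotation vector about the tool's x, y, z in units of 6 degrees (1.0 is 6 degrees), a list of three; "xyz": the shift along the tool's x, y, z in cm, a list of three; "jaw": the opening in per cent of the stroke, from 0 (shut) to 100 (fully open). In form: {"dr": [[wx, wy, wz], ...], "xyz": [[dx, dy, dz], ...], "jaw": [jaw, ...]}. A call has exactly 8 rows; each row is the pose to reach, as a shift and turn from the pose commanded when the call began, along the tool's axes at that moment; what a row does not reach only later rows make up. A row lasts 1/8 s, in which the tool goes at most 62.5 mm and 10.7 degrees, less where a joint would pass 70% of its speed; a pose out of reach is approached as far as the arm can. A call with a gripper value outside its range is refused whole. The fingers move at their own pace and stop on an object; the grip force is fixed at half the most. Time passes only in rows, so rows that repeat a pose let the fingers close, or fill a call up. It gives the time, the measured TCP pose, the force, the opening and the grip force at its end, in the units of the state.
- ctrl.get_obs(): the state, without advancing time (a new reading comes with each control period).
- ctrl.camera(name): name is "scene" or "side" or "wrist"; returns the picture (384x512x3 uint8, red, green, blue); there is no depth.
- ctrl.calibration(name): a dict with "camera_matrix" (3x3 intrinsics, pixels), "D" ([k1, k2, p1, p2, k3] as OpenCV has them; the pictures are not rectified), "world_from_camera" (4x4, takes a point from camera to world coordinates). Camera axes: x right, y up, looking along -z (the intrinsics and any distortion apply to the point x, -y, -z); pixel columns grow to the right and rows downward; lengths in m; the calibration is good to about 2 mm. A picture is of the moment at which its call begins: read the wrist's pose just before it. calibration takes no time and is no camera call; for the wrist camera it gives the pose at the moment of the call.
- ctrl.hand_in(): hands the job in; it is judged then, once.
The state is a dict: "time_s": time; "q": joint angles; "dq": joint speeds; "joint_efforts": joint torques, N m; "eef_pos": TCP position; "eef_rot": TCP orientation; "wrist_force": force on the tool from outside, world axes, zero at the start; "torque": the same for the moment, N m; "opening": opening from 0.0 (shut) to 1.0 (fully open); "grasp_force": force on a finger pad.
Only numpy, scipy, OpenCV 4.12 (cv2) and the standard library are available. Lean on these libraries where they do the work, as an engineer would, in place of code of your own. Each camera call takes 0.05 s, during which the arm holds its last target. There are 200 camera calls.

TASK

Push the round test bar along its trough into the open collet until it meets the depth stop hidden inside and the stop has yielded by about 5 mm, never by more than 10 mm. Then swing the collet lever fully closed, and after that throw the isolator handle over to on. Leave the hex bar, the spanner and the jar where they are.

Things in the scene. Friction and masses are not known exactly. Their poses are not given: they have to be found in the camera images.
- mouth (a point): Centre of the collet's mouth on the fixed loading station, on the feed axis, 85 mm above the table. Its x axis is the level feed direction, into the head; z is up. The bore has room for the bar only. The head is a dark block 240 mm long, 110 mm wide, top 129 mm above the table, from 20 to 260 mm past the mouth; a steel nose ring 68 mm across is in front of it.
- trough (a point): Outer end of the V trough, on the feed axis, 255 mm before the mouth; axes as the mouth's. The level, straight steel trough leads from here to 100 mm past the mouth and guides the bar; its side edges are 11 mm either side of the feed axis and 6 mm below it, so a fingertip can travel along it above the edges, behind the bar.
- bar: Round aluminium test bar, 24 mm in diameter, 140 mm long, 0.14 to 0.24 kg; origin at its centre. It lies in the trough, its x axis along its length, pointing the way it is to be fed, its centre at the height of the feed axis. It slides with a drag of about 1 to 3 N and may roll.
- bar_rear (a point): Centre of the bar's flat rear end, 70 mm behind its centre, where it can be pushed. About 45 to 90 mm of the bar stays outside the mouth when it is home.
- stop (a joint): Depth stop: a pad on the feed axis in the bore, hidden from view, set differently each time, 55 to 85 mm past the mouth. The value is how far the bar has pushed it back, in m: 0 untouched, 0.016 at most. It yields with a steady friction of about 10 N (on top of the bar's drag) and stays where it is left; it has no spring.
- collet_lever (a joint): Collet lever, rad: 0 fully open, 1.45 fully closed (end of travel). It starts between 0 and 0.25, stays where it is left, and takes about 3 N at the knob. It turns about a vertical axis, clockwise seen from above as it closes: at 0 it points 90 degrees to the left of the feed direction, at 1.57 it would point along the feed direction. Closing it draws a jaw down on the bar.
- lever_knob (a point): Middle of the upright black knob at the lever's end: a cylinder 22 mm in diameter, from 26 mm below to 20 mm above this point (which is 165 mm above the table), 90 mm from the lever's hinge axis.
- lever_hinge (a point): On the lever's vertical hinge axis, on top of the head, at the height of the knob's middle; 90 mm past the mouth along the feed axis.
- isolator (a joint): Isolator handle, rad: 0 off (leaning 0.6 rad towards the -x side of its box), 1.2 on (leaning 0.6 rad towards +x). Top-heavy: past upright (0.6) it falls over to the nearer end and stays there; about 1 N at the grip moves it.
- handle (a point): Middle of the isolator's black grip bar, 20 mm in diameter, 70 mm long across the swing, 80 mm from the hinge, on a flat steel arm 34 mm wide; about 128 mm above the table at either end of the swing, 142 mm when upright.
- handle_hinge (a point): Hinge of the isolator handle, 62 mm above the table, over the middle of its fixed grey box (110 x 80 mm, 50 mm high). Its x axis is level and points from the off side to the on side; the hinge axis is its y axis; z is up. Two lugs on the box, 26 mm either side, reach up to 70 mm above the table.
- hex_bar: Bystander: steel hex bar, 22 mm across flats, 120 mm long, lying on the table; origin at the middle of its underside.
- spanner: Bystander: steel spanner, 170 mm long, lying on the table; origin in the middle underneath.
- solvent: Bystander: amber jar with a white cap, 56 mm across, 130 mm tall; origin under its centre.
There are look-alikes about, which are no part of the job. What is shaped like the bar but blue is not meant.

How it is judged:
By the outcome, as a careful person would: the job done as asked, in the order asked, and still so for the second after the job is handed in, with the robot touching nothing.
It also fails if it takes over 64 s, if anything falls off the work surface, if the arm or the gripper's body presses on something with over 40 N, if the wrist force passes 120 N, or if a joint passes its speed limit or range.

## Working session

There is one attempt and no reset: what is moved stays moved. The work goes in short steps, Python scripts to look and compute and a tool call to move; the robot and the scene stay as the last step left them, time stands still between calls to the robot, and variables do not carry over. Pictures are saved under pics/ and viewed, at most 10 in all, crops included, and the job is handed in when it is done.

Besides the shell and the picture viewer there is one more tool, called after ">>>" as name(argument=value, ...), one argument or row to a line, values as JSON. send_rows: Moves the arm, as the interface text tells. Its arguments: {"type":"object","properties":{"dr":{"type":"array","items":{"type":"array","items":{"type":"number"}}},"xyz":{"type":"array","items":{"type":"array","items":{"type":"number"}}},"jaw":{"type":"array","items":{"type":"number"}}},"required":["dr","xyz","jaw"]}

```bash
mkdir -p pics; python3 - <<'E'
from bench import ctrl
import cv2
for n in ("scene","side"):
    cv2.imwrite(f"pics/{n}0.png",ctrl.camera(n)[:,:,::-1])
    c=ctrl.calibration(n);print(c)
o=ctrl.get_obs();print(o,ctrl.tip_extent)
E
```

```text
{'camera_matrix': array([[466.65969292,   0.        , 260.58912749],
       [  0.        , 466.65969292, 185.69217722],
       [  0.        ,   0.        ,   1.        ]]), 'D': array([-0.10066564,  0.        ,  0.        ,  0.        ,  0.        ]), 'world_from_camera': array([[ 0.39862939, -0.52465366,  0.75221882,  1.68623348],
       [ 0.91711013,  0.2297452 , -0.32577008, -0.4565439 ],
       [-0.0019022 ,  0.81972903,  0.57274837,  0.93496083],
       [ 0.        ,  0.        ,  0.        ,  1.        ]])}
{'camera_matrix': array([[356.87158446,   0.        , 258.96726465],
       [  0.        , 356.87158446, 187.26864853],
       [  0.        ,   0.        ,   1.        ]]), 'D': array([-0.08329479,  0.        ,  0.        ,  0.        ,  0.        ]), 'world_from_camera': array([[-0.96847414,  0.13534689, -0.20913884,  0.36206286],
       [-0.24814839, -0.5979954 ,  0.76211802,  0.84996785],
       [-0.02191377,  0.78998906,  0.6127292 ,  0.80487382],
       [ 0.        ,  0.        ,  0.        ,  1.        ]])}
{'time_s': 0.1, 'q': array([-1.48131068e+00,  1.81438176e-01,  1.60787527e+00, -1.55709249e-05,
        1.35378655e+00, -2.06304085e-01]), 'dq': array([-0.00035353, -0.00242321, -0.00348125,  0.00097267,  0.00013723,
        0.00086414]), 'joint_efforts': array([-8.85555642e-05, -4.45880842e+01, -3.52239811e+01, -1.67270114e-04,
        4.21716250e-03,  4.60323031e-05]), 'eef_pos': array([ 0.16757915, -0.54957196,  0.2495061 ]), 'eef_rot': array([-7.52831421e-04,  9.89082945e-01,  1.47357928e-01,  3.64077910e-05]), 'wrist_force': array([-0.84313891, -0.1612607 ,  0.70113432]), 'torque': array([-0.01359124, -0.01817319,  0.0324181 ]), 'grasp_force': 0.0, 'opening': 1.001453701663623} 0.019
```

View pics/scene0.png

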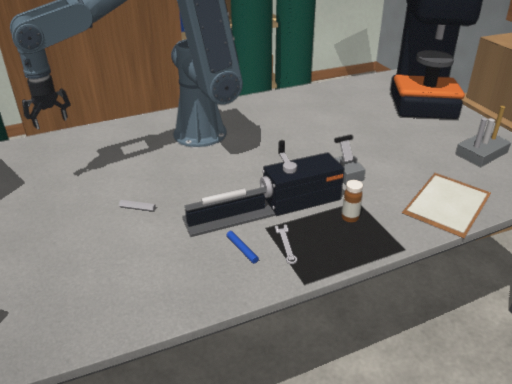

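View pics/side0.png

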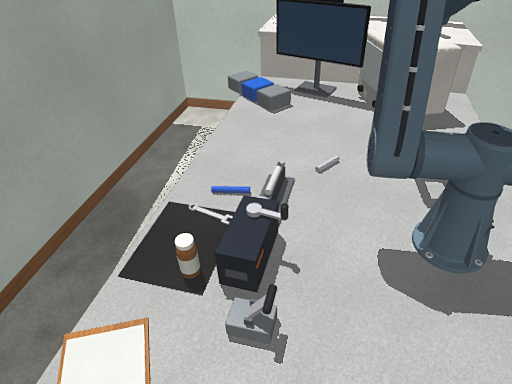

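Scene view: the bar lies in the trough near (225,197), the head is near (303,183), the knob at (282,147), the isolator grip at (345,139) and the jar at (352,200). Side view: the bar is near (274,180), the knob at (285,211) and the isolator grip at (270,298). I'll enlarge both.

```bash
python3 - <<'E'
import cv2
a=cv2.imread("pics/scene0.png")[125:245,175:375]
cv2.imwrite("pics/sc.png",cv2.resize(a,None,fx=4,fy=4,interpolation=cv2.INTER_CUBIC))
a=cv2.imread("pics/side0.png")[155:355,205:315]
cv2.imwrite("pics/sd.png",cv2.resize(a,None,fx=3,fy=3,interpolation=cv2.INTER_CUBIC))
E
```

```text
(no output)
```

View pics/sc.png

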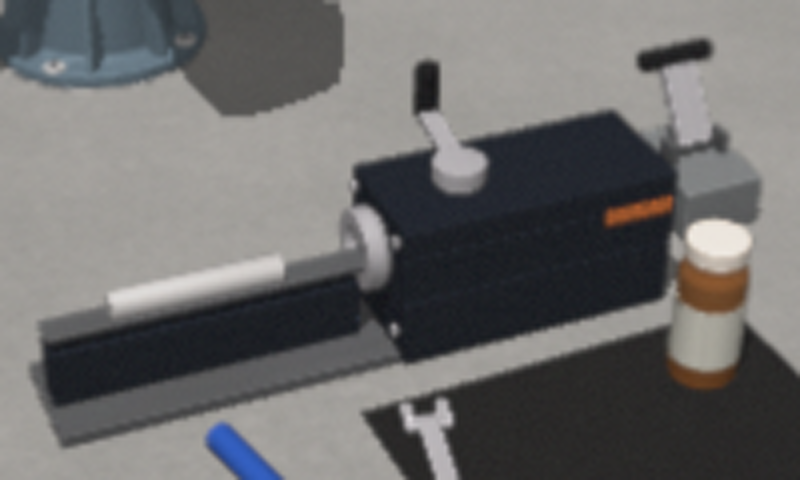

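View pics/sd.png

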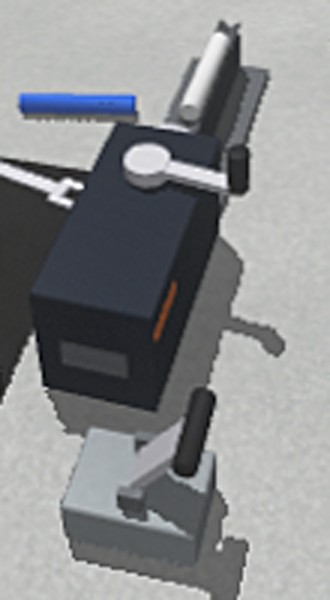

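```bash
cat >h.py <<'E'
import numpy as np, cv2
from bench import ctrl
def ray(n,p):
    c=ctrl.calibration(n); u=cv2.undistortPoints(np.array([[p]],float),c["camera_matrix"],c["D"])[0,0]
    T=c["world_from_camera"]; return T[:3,3],T[:3,:3]@np.array([u[0],-u[1],-1])
def plane(n,p,z):
    o,d=ray(n,p); return o+d*(z-o[2])/d[2]
def tri(p,q):
    o,d=ray("scene",p);e,f=ray("side",q)
    s=np.linalg.lstsq(np.c_[d,-f],e-o,rcond=None)[0]; a=o+d*s[0];b=e+f*s[1]
    return (a+b)/2,np.linalg.norm(a-b)
S=lambda u,v:(175+u/4-.4,125+v/4-.4)
D=lambda u,v:(205+u/3-.3,155+v/3-.3)
E
python3 - <<'E'
from h import *
np.set_printoptions(precision=4,suppress=True)
for k,p in dict(ff=(355,170),fn=(400,237),bn=(672,178),bf=(612,112)).items(): print("sc top",k,plane("scene",S(*p),.129))
for k,p in dict(ff=(222,143),fn=(118,125),bf=(153,315),bn=(30,293)).items(): print("sd top",k,plane("side",D(*p),.129))
print("bar sc",plane("scene",S(112,305),.085),plane("scene",S(282,268),.085))
print("bar sd front",plane("side",D(189,110),.085),"rear top",plane("side",D(219,38),.092))
print("knob",tri(S(427,87),D(238,170)), plane("scene",S(427,87),.165),plane("side",D(238,170),.165))
print("pivot",tri(S(460,162),D(147,158)))
print("grip",tri(S(675,54),D(196,432)))
print("gripends",tri(S(645,61),D(205,400)),tri(S(705,47),D(186,466)))
print("box top sc",[plane("scene",S(*p),.05) for p in [(683,205),(757,180)]])
print("box top sd",[plane("side",D(*p),.05) for p in [(90,430),(212,455),(185,565),(63,510)]])
print("jar cap",tri(S(718,240),((184,240))))
E
```

```text
sc top ff [0.5361 0.0513 0.129 ]
sc top fn [0.6358 0.0447 0.129 ]
sc top bn [0.6479 0.278  0.129 ]
sc top bf [0.5399 0.2858 0.129 ]
sd top ff [0.5185 0.0664 0.129 ]
sd top fn [0.6254 0.0623 0.129 ]
sd top bf [0.5285 0.2924 0.129 ]
sd top bn [0.6352 0.2932 0.129 ]
bar sc [ 0.573 -0.167  0.085] [ 0.5801 -0.0303  0.085 ]
bar sd front [ 0.5748 -0.0307  0.085 ] rear top [ 0.5695 -0.1616  0.092 ]
knob (array([0.4893, 0.1368, 0.1608]), np.float64(0.00013630164426159665)) [0.4958 0.1335 0.165 ] [0.4885 0.1416 0.165 ]
pivot (array([0.5795, 0.1221, 0.1444]), np.float64(0.001619913991572922))
grip (array([0.4696, 0.3918, 0.1254]), np.float64(0.00045877135684698584))
gripends (array([0.4693, 0.3614, 0.1247]), np.float64(0.00028945603865907947)) (array([0.4701, 0.4226, 0.1263]), np.float64(0.0011167833368772504))
box top sc [array([0.5864, 0.3361, 0.05  ]), array([0.5787, 0.417 , 0.05  ])]
box top sd [array([0.5671, 0.3594, 0.05  ]), array([0.4638, 0.3592, 0.05  ]), array([0.4628, 0.4568, 0.05  ]), array([0.5656, 0.435 , 0.05  ])]
jar cap (array([0.7311, 0.268 , 0.1247]), np.float64(0.0002222077677839743))
```

>>> send_rows(
  dr=[
    [0, 0, -1.2],
    [0, 0, -2.6],
    [0, 0, -4.0],
    [0, 0, -5.4],
    [0, 0, -6.8],
    [0, 0, -8.2],
    [0, 0, -9.6],
    [0, 0, -10.8],
  ],
  xyz=[
    [3, -1.4, 0],
    [8, -3.6, 1],
    [13.5, -6.1, 2],
    [19, -8.6, 3],
    [24.5, -11.1, 4],
    [30, -13.6, 5],
    [35.5, -16.1, 6],
    [41, -18.6, 7],
  ],
  jaw=[0, 0, 0, 0, 0, 0, 0, 0],
)

```text
time_s: 1.1
eef_pos: [0.5068, -0.251, 0.1798]
eef_rot: [-0.0, 0.755, 0.656, -0.0]
wrist_force: [0.1, -1.0, 0.8]
opening: 0.0
grasp_force: 0.0
```

>>> send_rows(
  dr=[
    [0, 0, -0.3],
    [0, 0, -0.6],
    [0, 0, -1],
    [0, 0, -1],
    [0, 0, -1],
    [0, 0, -1],
    [0, 0, -1],
    [0, 0, -1],
  ],
  xyz=[
    [2.5, 2, 0.5],
    [5, 4, 2],
    [6.6, 5.5, 3.5],
    [6.6, 5.5, 4.5],
    [6.6, 5.5, 5],
    [6.6, 5.5, 5],
    [6.6, 5.5, 5],
    [6.6, 5.5, 5],
  ],
  jaw=[0, 0, 0, 0, 0, 0, 0, 0],
)

```text
time_s: 2.1
eef_pos: [0.5696, -0.1957, 0.131]
eef_rot: [0.001, 0.721, 0.693, 0.0]
wrist_force: [0.8, -0.4, 0.3]
opening: -0.001
grasp_force: 0.0
```

```bash
python3 - <<'E'
from h import *
c=ctrl.calibration("wrist");w=ctrl.camera("wrist")[:,:,::-1];s=ctrl.camera("scene")[:,:,::-1]
d=ctrl.camera("side")[:,:,::-1]
cv2.imwrite("pics/w1.png",w);cv2.imwrite("pics/s1.png",s);cv2.imwrite("pics/d1.png",d)
np.savez("w1",K=c["camera_matrix"],D=c["D"],T=c["world_from_camera"])
a=np.hstack([cv2.resize(s[150:250,170:290],None,fx=3.3,fy=3.3,interpolation=2),cv2.resize(d[150:250,220:330],None,fx=3.3,fy=3.3,interpolation=2)])
cv2.imwrite("pics/m1.png",a);print(a.shape);print(ctrl.get_obs()["eef_pos"])
E
```

```text
(330, 759, 3)
[ 0.56957287 -0.19542215  0.13066362]
```

View pics/w1.png

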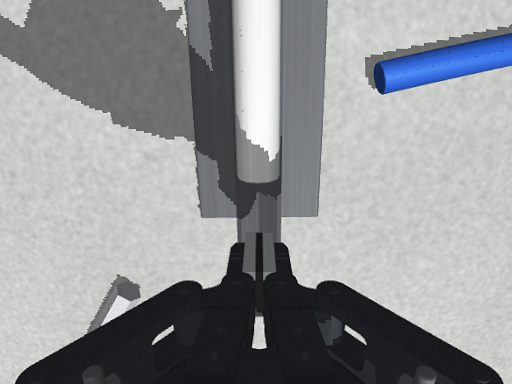

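View pics/m1.png

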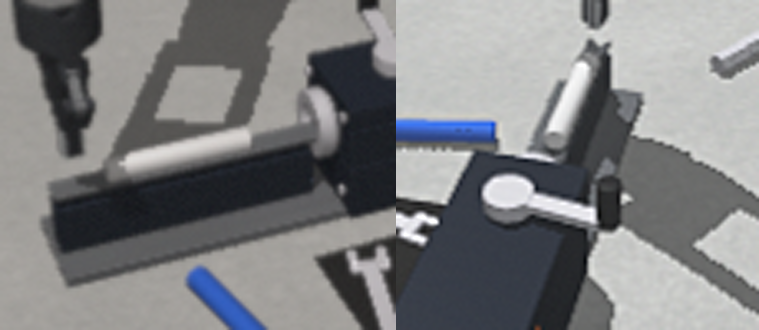

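The wrist view shows the bar at columns 235–281, its rear end at row 182, with the finger seam at column 260, so it is well aligned. The side views show the fingers just behind the bar, above the trough.

```bash
python3 - <<'E'
from h import *
f=np.load("w1.npz")
def wp(p,z):
    u=cv2.undistortPoints(np.array([[p]],float),f["K"],f["D"])[0,0];o=f["T"][:3,3];d=f["T"][:3,:3]@np.array([u[0],-u[1],-1]);return o+d*(z-o[2])/d[2]
print(f["T"][:3,3])
for l,r,v in((233,280,5),(236,282,150)):
    print(v,wp((l,v),.085),wp((r,v),.085),wp(((l+r)/2,v),.085))
print("rear",wp((259,165),.097),wp((259,183),.085))
print("plinth",wp((187,5),0.0),wp((200,210),0),wp((327,5),0),wp((318,210),0))
E
```

```text
[ 0.57251576 -0.11474098  0.25434575]
5 [ 0.5613632  -0.07768246  0.085     ] [ 0.5842864 -0.0785861  0.085    ] [ 0.57282461 -0.07817061  0.085     ]
150 [ 0.55863273 -0.14993872  0.085     ] [ 0.58386925 -0.15091898  0.085     ] [ 0.57125044 -0.1504367   0.085     ]
rear [ 0.57103517 -0.1557964   0.097     ] [ 0.57051528 -0.16945761  0.085     ]
plinth [ 0.52191514 -0.05731876  0.        ] [ 0.51665957 -0.21985194  0.        ] [ 0.62478896 -0.06136112  0.        ] [ 0.6204401  -0.22388791  0.        ]
```

>>> send_rows(
  dr=[
    [0, 0, 0],
    [0, 0, 0],
    [0, 0, 0],
    [0, 0, 0],
    [0, 0, 0],
    [0, 0, 0],
    [0, 0, 0],
    [0, 0, 0],
  ],
  xyz=[
    [0, 0, 1.2],
    [0, 0, 2.7],
    [0.3, 0, 2.7],
    [0.7, 0, 2.7],
    [1.1, 0, 2.7],
    [1.5, 0, 2.7],
    [1.9, 0, 2.7],
    [2.5, 0, 2.7],
  ],
  jaw=[0, 0, 0, 0, 0, 0, 0, 0],
)

```text
time_s: 3.25
eef_pos: [0.5707, -0.1704, 0.1036]
eef_rot: [0.001, 0.721, 0.693, -0.0]
wrist_force: [-0.4, -1.9, 0.7]
opening: -0.001
grasp_force: 1.1
```

>>> send_rows(
  dr=[
    [0, 0, 0],
    [0, 0, 0],
    [0, 0, 0],
    [0, 0, 0],
    [0, 0, 0],
    [0, 0, 0],
    [0, 0, 0],
    [0, 0, 0],
  ],
  xyz=[
    [0.8, 0, 0],
    [1.8, 0, 0],
    [2.9, 0, 0],
    [4, 0, 0],
    [5.1, 0, 0],
    [6.1, 0, 0],
    [6.9, 0, 0],
    [7.5, 0, 0],
  ],
  jaw=[0, 0, 0, 0, 0, 0, 0, 0],
)

```text
time_s: 4.25
eef_pos: [0.5734, -0.0947, 0.1032]
eef_rot: [-0.0, 0.721, 0.693, -0.0]
wrist_force: [-2.1, -3.9, 2.7]
opening: -0.004
grasp_force: 1.8
```

>>> send_rows(
  dr=[
    [0, 0, 0],
    [0, 0, 0],
    [0, 0, 0],
    [0, 0, 0],
    [0, 0, 0],
    [0, 0, 0],
    [0, 0, 0],
    [0, 0, 0],
  ],
  xyz=[
    [0.25, 0, 0],
    [0.5, 0, 0],
    [0.75, 0, 0],
    [0.95, 0, 0],
    [1.15, 0, 0],
    [1.3, 0, 0],
    [1.45, 0, 0],
    [1.6, 0, 0],
  ],
  jaw=[0, 0, 0, 0, 0, 0, 0, 0],
)

```text
time_s: 5.25
eef_pos: [0.574, -0.0791, 0.1032]
eef_rot: [-0.0, 0.721, 0.693, -0.0]
wrist_force: [-1.2, -3.0, 1.6]
opening: -0.001
grasp_force: 1.4
```

>>> send_rows(
  dr=[
    [0, 0, 0],
    [0, 0, 0],
    [0, 0, 0],
    [0, 0, 0],
    [0, 0, 0],
    [0, 0, 0],
    [0, 0, 0],
    [0, 0, 0],
  ],
  xyz=[
    [0.05, 0, 0],
    [0.1, 0, 0],
    [0.15, 0, 0],
    [0.2, 0, 0],
    [0.25, 0, 0],
    [0.3, 0, 0],
    [0.35, 0, 0],
    [0.4, 0, 0],
  ],
  jaw=[0, 0, 0, 0, 0, 0, 0, 0],
)

```text
time_s: 6.25
eef_pos: [0.5742, -0.0752, 0.1032]
eef_rot: [-0.0, 0.721, 0.693, 0.0]
wrist_force: [-1.1, -1.7, 0.4]
opening: -0.001
grasp_force: 1.0
```

>>> send_rows(
  dr=[
    [0, 0, 0],
    [0, 0, 0],
    [0, 0, 0],
    [0, 0, 0],
    [0, 0, 0],
    [0, 0, 0],
    [0, 0, 0],
    [0, 0, 0],
  ],
  xyz=[
    [0.04, 0, 0],
    [0.08, 0, 0],
    [0.12, 0, 0],
    [0.16, 0, 0],
    [0.2, 0, 0],
    [0.24, 0, 0],
    [0.27, 0, 0],
    [0.3, 0, 0],
  ],
  jaw=[0, 0, 0, 0, 0, 0, 0, 0],
)

```text
time_s: 7.25
eef_pos: [0.5743, -0.0722, 0.1033]
eef_rot: [-0.0, 0.721, 0.693, 0.0]
wrist_force: [-1.1, -1.1, 0.5]
opening: 0.003
grasp_force: 0.8
```

>>> send_rows(
  dr=[
    [0, 0, 0],
    [0, 0, 0],
    [0, 0, 0],
    [0, 0, 0],
    [0, 0, 0],
    [0, 0, 0],
    [0, 0, 0],
    [0, 0, 0],
  ],
  xyz=[
    [0.04, 0, 0],
    [0.08, 0, 0],
    [0.12, 0, 0],
    [0.16, 0, 0],
    [0.2, 0, 0],
    [0.24, 0, 0],
    [0.27, 0, 0],
    [0.3, 0, 0],
  ],
  jaw=[0, 0, 0, 0, 0, 0, 0, 0],
)

```text
time_s: 8.25
eef_pos: [0.5745, -0.0693, 0.1033]
eef_rot: [0.0, 0.721, 0.693, 0.0]
wrist_force: [-1.1, -2.7, 0.3]
opening: -0.003
grasp_force: 0.8
```

>>> send_rows(
  dr=[
    [0, 0, 0],
    [0, 0, 0],
    [0, 0, 0],
    [0, 0, 0],
    [0, 0, 0],
    [0, 0, 0],
    [0, 0, 0],
    [0, 0, 0],
  ],
  xyz=[
    [0.04, 0, 0],
    [0.08, 0, 0],
    [0.12, 0, 0],
    [0.16, 0, 0],
    [0.2, 0, 0],
    [0.24, 0, 0],
    [0.27, 0, 0],
    [0.3, 0, 0],
  ],
  jaw=[0, 0, 0, 0, 0, 0, 0, 0],
)

```text
time_s: 9.25
eef_pos: [0.5746, -0.0662, 0.1033]
eef_rot: [0.0, 0.721, 0.693, -0.0]
wrist_force: [-0.3, -1.1, 0.2]
opening: 0.004
grasp_force: 0.8
```

>>> send_rows(
  dr=[
    [0, 0, 0],
    [0, 0, 0],
    [0, 0, 0],
    [0, 0, 0],
    [0, 0, 0],
    [0, 0, 0],
    [0, 0, 0],
    [0, 0, 0],
  ],
  xyz=[
    [0.04, 0, 0],
    [0.08, 0, 0],
    [0.12, 0, 0],
    [0.16, 0, 0],
    [0.2, 0, 0],
    [0.24, 0, 0],
    [0.27, 0, 0],
    [0.3, 0, 0],
  ],
  jaw=[0, 0, 0, 0, 0, 0, 0, 0],
)

```text
time_s: 10.25
eef_pos: [0.5747, -0.0633, 0.1033]
eef_rot: [0.0, 0.721, 0.693, 0.0]
wrist_force: [-1.2, -2.1, 0.1]
opening: -0.001
grasp_force: 0.8
```

>>> send_rows(
  dr=[
    [0, 0, 0],
    [0, 0, 0],
    [0, 0, 0],
    [0, 0, 0],
    [0, 0, 0],
    [0, 0, 0],
    [0, 0, 0],
    [0, 0, 0],
  ],
  xyz=[
    [0.04, 0, 0],
    [0.08, 0, 0],
    [0.12, 0, 0],
    [0.16, 0, 0],
    [0.2, 0, 0],
    [0.24, 0, 0],
    [0.27, 0, 0],
    [0.3, 0, 0],
  ],
  jaw=[0, 0, 0, 0, 0, 0, 0, 0],
)

```text
time_s: 11.25
eef_pos: [0.5748, -0.0603, 0.1033]
eef_rot: [0.0, 0.721, 0.693, -0.0]
wrist_force: [-0.8, -1.5, 0.2]
opening: -0.0
grasp_force: 0.9
```

>>> send_rows(
  dr=[
    [0, 0, 0],
    [0, 0, 0],
    [0, 0, 0],
    [0, 0, 0],
    [0, 0, 0],
    [0, 0, 0],
    [0, 0, 0],
    [0, 0, 0],
  ],
  xyz=[
    [0.04, 0, 0],
    [0.08, 0, 0],
    [0.12, 0, 0],
    [0.16, 0, 0],
    [0.2, 0, 0],
    [0.24, 0, 0],
    [0.27, 0, 0],
    [0.3, 0, 0],
  ],
  jaw=[0, 0, 0, 0, 0, 0, 0, 0],
)

```text
time_s: 12.25
eef_pos: [0.5749, -0.0573, 0.1033]
eef_rot: [-0.0, 0.721, 0.693, -0.0]
wrist_force: [-0.9, -1.0, -0.1]
opening: 0.002
grasp_force: 0.9
```

>>> send_rows(
  dr=[
    [0, 0, 0],
    [0, 0, 0],
    [0, 0, 0],
    [0, 0, 0],
    [0, 0, 0],
    [0, 0, 0],
    [0, 0, 0],
    [0, 0, 0],
  ],
  xyz=[
    [0.04, 0, 0],
    [0.08, 0, 0],
    [0.12, 0, 0],
    [0.16, 0, 0],
    [0.2, 0, 0],
    [0.24, 0, 0],
    [0.27, 0, 0],
    [0.3, 0, 0],
  ],
  jaw=[0, 0, 0, 0, 0, 0, 0, 0],
)

```text
time_s: 13.25
eef_pos: [0.5751, -0.0542, 0.1033]
eef_rot: [-0.0, 0.721, 0.693, 0.0]
wrist_force: [-1.3, -2.0, 1.4]
opening: 0.001
grasp_force: 0.9
```

>>> send_rows(
  dr=[
    [0, 0, 0],
    [0, 0, 0],
    [0, 0, 0],
    [0, 0, 0],
    [0, 0, 0],
    [0, 0, 0],
    [0, 0, 0],
    [0, 0, 0],
  ],
  xyz=[
    [0.04, 0, 0],
    [0.08, 0, 0],
    [0.12, 0, 0],
    [0.16, 0, 0],
    [0.2, 0, 0],
    [0.24, 0, 0],
    [0.27, 0, 0],
    [0.3, 0, 0],
  ],
  jaw=[0, 0, 0, 0, 0, 0, 0, 0],
)

```text
time_s: 14.25
eef_pos: [0.5751, -0.0513, 0.1033]
eef_rot: [-0.0, 0.721, 0.693, -0.0]
wrist_force: [-0.9, -2.2, 0.3]
opening: -0.0
grasp_force: 1.0
```

>>> send_rows(
  dr=[
    [0, 0, 0],
    [0, 0, 0],
    [0, 0, 0],
    [0, 0, 0],
    [0, 0, 0],
    [0, 0, 0],
    [0, 0, 0],
    [0, 0, 0],
  ],
  xyz=[
    [0.04, 0, 0],
    [0.08, 0, 0],
    [0.12, 0, 0],
    [0.16, 0, 0],
    [0.2, 0, 0],
    [0.24, 0, 0],
    [0.27, 0, 0],
    [0.3, 0, 0],
  ],
  jaw=[0, 0, 0, 0, 0, 0, 0, 0],
)

```text
time_s: 15.25
eef_pos: [0.5753, -0.0483, 0.1033]
eef_rot: [0.0, 0.721, 0.693, -0.0]
wrist_force: [-0.5, -0.8, 0.3]
opening: 0.002
grasp_force: 1.0
```

>>> send_rows(
  dr=[
    [0, 0, 0],
    [0, 0, 0],
    [0, 0, 0],
    [0, 0, 0],
    [0, 0, 0],
    [0, 0, 0],
    [0, 0, 0],
    [0, 0, 0],
  ],
  xyz=[
    [0.04, 0, 0],
    [0.08, 0, 0],
    [0.12, 0, 0],
    [0.16, 0, 0],
    [0.2, 0, 0],
    [0.24, 0, 0],
    [0.27, 0, 0],
    [0.3, 0, 0],
  ],
  jaw=[0, 0, 0, 0, 0, 0, 0, 0],
)

```text
time_s: 16.25
eef_pos: [0.5754, -0.0453, 0.1033]
eef_rot: [0.0, 0.721, 0.693, -0.0]
wrist_force: [-1.3, -2.3, 0.1]
opening: 0.002
grasp_force: 1.0
```

>>> send_rows(
  dr=[
    [0, 0, 0],
    [0, 0, 0],
    [0, 0, 0],
    [0, 0, 0],
    [0, 0, 0],
    [0, 0, 0],
    [0, 0, 0],
    [0, 0, 0],
  ],
  xyz=[
    [0.04, 0, 0],
    [0.08, 0, 0],
    [0.12, 0, 0],
    [0.16, 0, 0],
    [0.2, 0, 0],
    [0.24, 0, 0],
    [0.27, 0, 0],
    [0.3, 0, 0],
  ],
  jaw=[0, 0, 0, 0, 0, 0, 0, 0],
)

```text
time_s: 17.25
eef_pos: [0.5755, -0.0423, 0.1033]
eef_rot: [0.0, 0.721, 0.693, -0.0]
wrist_force: [-1.8, -1.9, 0.4]
opening: 0.001
grasp_force: 1.0
```

>>> send_rows(
  dr=[
    [0, 0, 0],
    [0, 0, 0],
    [0, 0, 0],
    [0, 0, 0],
    [0, 0, 0],
    [0, 0, 0],
    [0, 0, 0],
    [0, 0, 0],
  ],
  xyz=[
    [0.04, 0, 0],
    [0.08, 0, 0],
    [0.12, 0, 0],
    [0.16, 0, 0],
    [0.2, 0, 0],
    [0.24, 0, 0],
    [0.27, 0, 0],
    [0.3, 0, 0],
  ],
  jaw=[0, 0, 0, 0, 0, 0, 0, 0],
)

```text
time_s: 18.25
eef_pos: [0.5757, -0.0393, 0.1033]
eef_rot: [0.0, 0.721, 0.693, 0.0]
wrist_force: [-0.9, -2.0, 1.0]
opening: 0.0
grasp_force: 1.0
```

>>> send_rows(
  dr=[
    [0, 0, 0],
    [0, 0, 0],
    [0, 0, 0],
    [0, 0, 0],
    [0, 0, 0],
    [0, 0, 0],
    [0, 0, 0],
    [0, 0, 0],
  ],
  xyz=[
    [0.04, 0, 0],
    [0.08, 0, 0],
    [0.12, 0, 0],
    [0.16, 0, 0],
    [0.2, 0, 0],
    [0.24, 0, 0],
    [0.27, 0, 0],
    [0.3, 0, 0],
  ],
  jaw=[0, 0, 0, 0, 0, 0, 0, 0],
)

```text
time_s: 19.25
eef_pos: [0.5757, -0.0363, 0.1033]
eef_rot: [-0.0, 0.721, 0.693, 0.0]
wrist_force: [-1.4, -2.3, 2.1]
opening: -0.003
grasp_force: 1.0
```

>>> send_rows(
  dr=[
    [0, 0, 0],
    [0, 0, 0],
    [0, 0, 0],
    [0, 0, 0],
    [0, 0, 0],
    [0, 0, 0],
    [0, 0, 0],
    [0, 0, 0],
  ],
  xyz=[
    [0.04, 0, 0],
    [0.08, 0, 0],
    [0.12, 0, 0],
    [0.16, 0, 0],
    [0.2, 0, 0],
    [0.24, 0, 0],
    [0.27, 0, 0],
    [0.3, 0, 0],
  ],
  jaw=[0, 0, 0, 0, 0, 0, 0, 0],
)

```text
time_s: 20.25
eef_pos: [0.5759, -0.0339, 0.1033]
eef_rot: [0.0, 0.721, 0.693, -0.0]
wrist_force: [-1.5, -5.1, -0.3]
opening: 0.001
grasp_force: 2.9
```

>>> send_rows(
  dr=[
    [0, 0, 0],
    [0, 0, 0],
    [0, 0, 0],
    [0, 0, 0],
    [0, 0, 0],
    [0, 0, 0],
    [0, 0, 0],
    [0, 0, 0],
  ],
  xyz=[
    [0.04, 0, 0],
    [0.08, 0, 0],
    [0.12, 0, 0],
    [0.16, 0, 0],
    [0.2, 0, 0],
    [0.24, 0, 0],
    [0.27, 0, 0],
    [0.3, 0, 0],
  ],
  jaw=[0, 0, 0, 0, 0, 0, 0, 0],
)

```text
time_s: 21.25
eef_pos: [0.5763, -0.0328, 0.1037]
eef_rot: [0.002, 0.721, 0.693, -0.001]
wrist_force: [-2.0, -12.2, 1.4]
opening: 0.0
grasp_force: 6.1
```

>>> send_rows(
  dr=[
    [0, 0, 0],
    [0, 0, 0],
    [0, 0, 0],
    [0, 0, 0],
    [0, 0, 0],
    [0, 0, 0],
    [0, 0, 0],
    [0, 0, 0],
  ],
  xyz=[
    [0.04, 0, 0],
    [0.08, 0, 0],
    [0.12, 0, 0],
    [0.16, 0, 0],
    [0.2, 0, 0],
    [0.24, 0, 0],
    [0.27, 0, 0],
    [0.3, 0, 0],
  ],
  jaw=[0, 0, 0, 0, 0, 0, 0, 0],
)

```text
time_s: 22.25
eef_pos: [0.5764, -0.0298, 0.1037]
eef_rot: [0.002, 0.721, 0.693, -0.001]
wrist_force: [-2.3, -12.7, 1.5]
opening: 0.003
grasp_force: 6.2
```

>>> send_rows(
  dr=[
    [0, 0, 0],
    [0, 0, 0],
    [0, 0, 0],
    [0, 0, 0],
    [0, 0, 0],
    [0, 0, 0],
    [0, 0, 0],
    [0, 0, 0],
  ],
  xyz=[
    [0.04, 0, 0],
    [0.08, 0, 0],
    [0.1, 0, 0],
    [0.1, 0, 0],
    [-0.8, 0, 0],
    [-1.8, 0, 0],
    [-2.5, 0, -2],
    [-2.5, 0, -5],
  ],
  jaw=[0, 0, 0, 0, 0, 0, 0, 0],
)

```text
time_s: 23.25
eef_pos: [0.5743, -0.0525, 0.1526]
eef_rot: [-0.001, 0.721, 0.693, -0.0]
wrist_force: [-0.2, 0.4, 0.2]
opening: 0.002
grasp_force: 0.0
```

```bash
python3 - <<'E'
from h import *
s=ctrl.camera("scene")[:,:,::-1]
d=ctrl.camera("side")[:,:,::-1]
a=np.hstack([cv2.resize(s[130:250,170:290],None,fx=3.3,fy=3.3,interpolation=2),cv2.resize(d[150:270,220:330],None,fx=3.3,fy=3.3,interpolation=2)])
cv2.imwrite("pics/m2.png",a);o=ctrl.get_obs();print(o["eef_pos"],o["eef_rot"],o["q"])
E
```

```text
[ 0.57744269 -0.053018    0.15671505] [0.00256369 0.72093613 0.69299435 0.00183004] [-2.96500387e-01  2.86877754e-01  1.67933161e+00  7.60153771e-04
  1.16912265e+00 -2.57276980e-01]
```

View pics/m2.png

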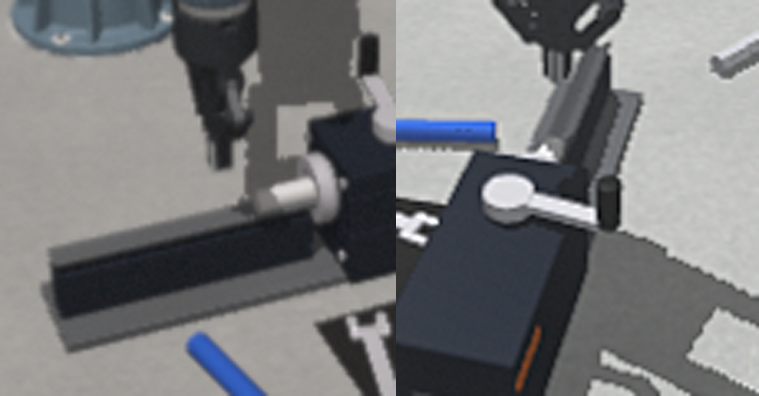

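The bar is home in the collet, with its stub visible at (290,190), and the lever knob is free. Next I move behind the knob and work out the arc.

>>> send_rows(
  dr=[
    [0, 0, 0],
    [0, 0, 0.2],
    [0, 0, 0.4],
    [0, 0, 0.6],
    [0, 0, 0.8],
    [0, 0, 1],
    [0, 0, 1],
    [0, 0, 1],
  ],
  xyz=[
    [0, -1.5, -1.5],
    [1.5, -4, -2.5],
    [4.5, -7, -2.5],
    [8, -9, -2.5],
    [11.5, -9.6, -2.2],
    [14, -9.6, -2],
    [14.8, -9.6, -2],
    [14.8, -9.6, -2],
  ],
  jaw=[0, 0, 0, 0, 0, 0, 0, 0],
)

```text
time_s: 24.35
eef_pos: [0.4849, 0.0994, 0.1729]
eef_rot: [-0.0, 0.756, 0.655, -0.0]
wrist_force: [-0.4, 0.3, -0.5]
opening: 0.001
grasp_force: 0.0
```

```bash
python3 - <<'E'
from h import *
o=ctrl.get_obs();print(o["eef_pos"],o["eef_rot"],o["wrist_force"])
R=9.
def rel(p0,d0,seq):
    f=lambda p,d:np.array([R*np.sin(p)-d*np.cos(p),-R*np.cos(p)-d*np.sin(p)])
    b=f(p0,d0);c,s=np.cos(p0),np.sin(p0)
    for deg,d in seq:
        p=np.radians(deg);v=f(p,d)-b
        # start-of-call frame turned by p0: x=(c,s)
        print(round((deg-np.degrees(p0))/6,2),np.round([v@[c,s],v@[-s,c]],2))
    print()
rel(0,3.7,[(0,3.0),(0,2.4),(4,2.2),(9,2.2),(15,2.2),(22,2.2),(29,2.2),(36,2.2)])
rel(np.radians(36),2.2,[(43,2.2),(50,2.2),(57,2.2),(64,2.2),(70,2.1),(75,2.0),(78,1.9),(78,1.9)])
E
```

```text
[0.48493234 0.09939063 0.17289246] [-1.45625170e-04  7.55701160e-01  6.54916548e-01 -2.24345131e-04] [-0.36854451  0.2866704  -0.48050334]
0.0 [0.7 0. ]
0.0 [1.3 0. ]
0.67 [ 2.13 -0.13]
1.5 [ 2.93 -0.23]
2.5 [ 3.9  -0.26]
3.67 [ 5.03 -0.17]
4.83 [6.14 0.06]
6.0 [7.21 0.43]

1.17 [ 1.11 -0.2 ]
2.33 [ 2.24 -0.26]
3.5 [ 3.37 -0.19]
4.67 [4.48 0.02]
5.67 [5.49 0.36]
6.5 [6.31 0.75]
7.0 [6.81 1.04]
7.0 [6.81 1.04]
```

>>> send_rows(
  dr=[
    [0, 0, 0],
    [0, 0, 0],
    [0, 0, 0.7],
    [0, 0, 1.5],
    [0, 0, 2.5],
    [0, 0, 3.7],
    [0, 0, 4.8],
    [0, 0, 6],
  ],
  xyz=[
    [0.7, 0, 0],
    [1.3, 0, 0],
    [2.1, -0.1, 0],
    [2.9, -0.2, 0],
    [3.9, -0.3, 0],
    [5, -0.2, 0],
    [6.1, 0.1, 0],
    [7.2, 0.4, 0],
  ],
  jaw=[0, 0, 0, 0, 0, 0, 0, 0],
)

```text
time_s: 25.35
eef_pos: [0.499, 0.1699, 0.1731]
eef_rot: [0.0, 0.922, 0.387, -0.001]
wrist_force: [-0.4, -3.3, 0.5]
opening: 0.004
grasp_force: 1.2
```

>>> send_rows(
  dr=[
    [0, 0, 1.2],
    [0, 0, 2.3],
    [0, 0, 3.5],
    [0, 0, 4.7],
    [0, 0, 5.7],
    [0, 0, 6.5],
    [0, 0, 7],
    [0, 0, 7],
  ],
  xyz=[
    [1.1, -0.2, 0],
    [2.2, -0.3, 0],
    [3.4, -0.2, 0],
    [4.5, 0, 0],
    [5.5, 0.4, 0],
    [6.3, 0.7, 0],
    [6.8, 1, 0],
    [6.8, 1, 0],
  ],
  jaw=[0, 0, 0, 0, 0, 0, 0, 0],
)

```text
time_s: 26.35
eef_pos: [0.5492, 0.2115, 0.1725]
eef_rot: [0.001, 0.999, 0.033, -0.006]
wrist_force: [-21.2, -2.5, 12.8]
opening: -0.001
grasp_force: 10.4
```

```bash
python3 - <<'E'
from h import *
o=ctrl.get_obs();print(o["eef_pos"],o["eef_rot"],o["wrist_force"])
s=ctrl.camera("scene")[:,:,::-1]
d=ctrl.camera("side")[:,:,::-1]
a=np.hstack([cv2.resize(s[110:230,250:370],None,fx=3.3,fy=3.3,interpolation=2),cv2.resize(d[180:300,210:320],None,fx=3.3,fy=3.3,interpolation=2)])
cv2.imwrite("pics/m3.png",a)
E
```

```text
[0.5492464  0.21154201 0.1725345 ] [ 7.12625079e-04  9.99445485e-01  3.27109484e-02 -6.18133021e-03] [-21.23392233  -2.4971743   12.81800566]
```

View pics/m3.png

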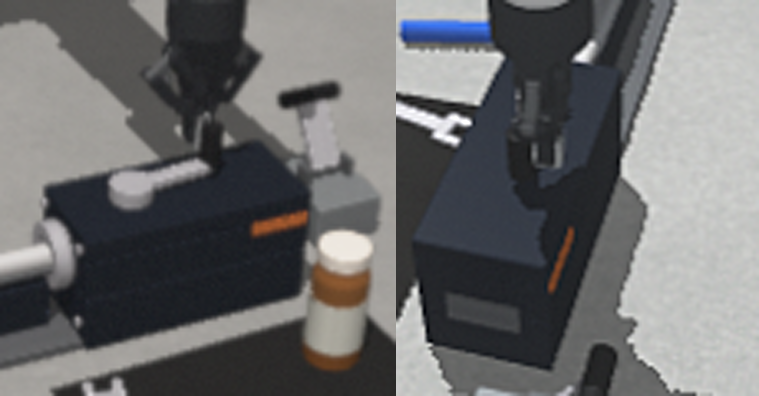

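The lever is against its end stop: 21 N against about 3 N of friction, with the knob where 1.45 rad predicts. Next is the isolator.

>>> send_rows(
  dr=[
    [0, 0, 0],
    [0, 0, 0],
    [0, 0, 0.2],
    [0, 0, 0.4],
    [0, 0, 0.6],
    [0, 0, 0.6],
    [0, 0, 0.6],
    [0, 0, 0.6],
  ],
  xyz=[
    [-1.5, 0, 0],
    [-4.5, 0, 0],
    [-8.5, -2.5, -1],
    [-11, -7, -1],
    [-11.2, -12, -1],
    [-11.2, -16.5, 0],
    [-11.2, -18.9, 1],
    [-11.2, -18.9, 1],
  ],
  jaw=[0, 0, 0, 0, 0, 0, 0, 0],
)

```text
time_s: 27.45
eef_pos: [0.4289, 0.394, 0.1622]
eef_rot: [0.0, 1.0, 0.002, -0.001]
wrist_force: [0.6, -0.6, -0.0]
opening: -0.004
grasp_force: 0.0
```

>>> send_rows(
  dr=[
    [0, 0, 0],
    [0, 0, 0],
    [0, 0, 0],
    [0, 0, 0],
    [0, 0, 0],
    [0, 0, 0],
    [0, 0, 0],
    [0, 0, 0],
  ],
  xyz=[
    [0, 0, 1],
    [0, 0, 2.2],
    [0, 0, 3],
    [0.8, 0, 3],
    [1.7, 0, 3],
    [2.6, 0, 3],
    [3.5, 0, 3],
    [4.5, 0, 3],
  ],
  jaw=[0, 0, 0, 0, 0, 0, 0, 0],
)

```text
time_s: 28.45
eef_pos: [0.4756, 0.3932, 0.1334]
eef_rot: [-0.0, 1.0, 0.001, 0.0]
wrist_force: [-0.0, -0.0, 0.4]
opening: 0.002
grasp_force: 0.4
```

>>> send_rows(
  dr=[
    [0, 0, 0],
    [0, 0, 0],
    [0, 0, 0],
    [0, 0, 0],
    [0, 0, 0],
    [0, 0, 0],
    [0, 0, 0],
    [0, 0, 0],
  ],
  xyz=[
    [0.9, 0, 0],
    [1.8, 0, 0],
    [2.6, 0, 0],
    [3.4, 0, 0],
    [4, 0, 0],
    [4.6, 0, 0],
    [4.6, 0, 0],
    [4.6, 0, 0],
  ],
  jaw=[0, 0, 0, 0, 0, 0, 0, 0],
)

```text
time_s: 29.45
eef_pos: [0.5206, 0.3933, 0.1332]
eef_rot: [0.0, 1.0, 0.001, -0.0]
wrist_force: [-0.3, -0.0, 0.1]
opening: -0.001
grasp_force: 0.0
```

>>> send_rows(
  dr=[
    [0, 0, 0],
    [0, 0, 0],
    [0, 0, 0],
    [0, 0, 0],
    [0, 0, 0],
    [0, 0, 0],
    [0, 0, 0],
    [0, 0, 0],
  ],
  xyz=[
    [-1, 0, 0],
    [-3, 0, 0],
    [-6, 0, -1],
    [-9, 0, -4],
    [-11, 0, -8],
    [-12, 0, -11],
    [-12, 0, -12],
    [-12, 0, -12],
  ],
  jaw=[0, 0, 0, 0, 0, 0, 0, 0],
)

```text
time_s: 30.45
eef_pos: [0.4009, 0.393, 0.2534]
eef_rot: [-0.0, 1.0, 0.001, 0.0]
wrist_force: [0.6, 0.6, -0.4]
opening: 0.003
grasp_force: 0.0
```

```bash
python3 - <<'E'
from h import *
o=ctrl.get_obs();print(o["time_s"],o["eef_pos"],o["wrist_force"])
s=ctrl.camera("scene")[:,:,::-1]
d=ctrl.camera("side")[:,:,::-1]
a=np.hstack([cv2.resize(s[125:245,205:375],None,fx=2.5,fy=2.5,interpolation=2),cv2.resize(d[170:370,205:315],None,fx=2.5,fy=2.5,interpolation=2)[:300]]) if 0 else None
A=cv2.resize(s[125:325-80,205:375],None,fx=2.7,fy=2.7,interpolation=2);B=cv2.resize(d[170:350,200:320],None,fx=2.7,fy=2.7,interpolation=2)
A=cv2.copyMakeBorder(A,0,B.shape[0]-A.shape[0],0,0,cv2.BORDER_CONSTANT)
a=np.hstack([A,B]);print(a.shape);cv2.imwrite("pics/m4.png",a)
E
```

```text
30.45 [0.40092038 0.39304823 0.25341607] [ 0.62035986  0.58561301 -0.37503385]
(486, 783, 3)
```

View pics/m4.png

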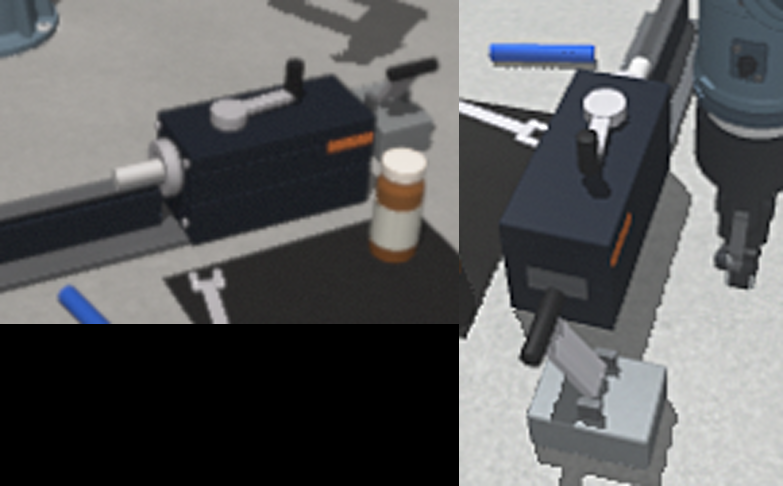

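The handle leans to the on side, with its grip at (412,70) in the scene half. The lever points along the feed with its knob at (294,77), and the bar's stub is in the collet. I'll check the knob angle, then hand in.

```bash
python3 - <<'E'
from h import *
k,e=tri((205+294/2.7-.3,125+77/2.7-.3),(200+128/2.7-.3,170+155/2.7-.3)); print(k,e)
v=k[:2]-[.5795,.122];print(np.hypot(*v),np.arctan2(v@[.03,1],v@[-1,.03]))
if abs(np.arctan2(v@[.03,1],v@[-1,.03])-1.45)<.1: print(ctrl.hand_in())
E
```

```text
[0.56988893 0.21490051 0.15911774] 0.002986784574732681
0.09339635021223808 1.4377165645110497
the job is handed in; nothing more can be done
None
```

The job is handed in. The bar was pushed home with the stop yielded by an estimated 5 mm, judged from force and tool position because the stop is hidden. Then the lever was closed against its end stop (measured about 1.44 rad) and the isolator was thrown to on. The arm did not go near the hex bar, spanner or jar.

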